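# Put the fixture lift valve into float

## Robot

A 6-joint arm with a two-finger parallel gripper is mounted at the origin on the work surface. World frame = base frame: x ahead of the robot, y to its left, z up, the work surface at z = 0. Lengths are in m, angles in rad, forces in N, time in s.
With the tool pointing down it reaches from about 0.325 to 0.775 m from the base axis. Payload 9.3 kg.
Tool frame: the origin (TCP) lies at the very end of the fingers, on their centre line; the grasp point (between the pads) lies 19 mm behind it (grasp_offset is the distance from the TCP to the grasp point, in m); y points along the fingers, z is the direction in which the jaws open and shut, and the axes are right-handed (so a half turn about y gives the same grasp; the last joint's range is limited). The gripper opens to 85 mm and grips with 20 to 120 N. Pads are 22 mm wide; open, the fingers measure 114 mm over their backs; the gripper's body (76 mm by 85 mm) begins 54 mm behind the grasp point. The pads swing forward as they close: fully open they stand 13 mm farther back than shut.
Start: joints at [1.018, 0.259, 0.021, 1.334, 0, 1.418], TCP at [0.214, 0.507, 0.231] pointing down, gripper open.
Joint ranges: [-3.04, 3.04], [-0.91, 1.82], [-1.04, 1.36], [-1.92, 1.95], [-1.52, 1.45], [-3.14, 3.14]. Speed limits (rad/s): [2.22, 2.22, 2.79, 3.14, 3.14, 3.14].

## Interface

Orientations are given as a unit quaternion [x, y, z, w].
In Python, from cell import * gives the robot as it stands. The module is installed in compiled form; this text tells all that it offers.
- The arm moves only by the tool servo_tool, never from a script. Its argument "increments" is a list that holds one entry, the list of rows, each a list of 7 numbers: the shift along the tool's x, y, z in mm, then the turn, a rotation vector about the tool's x, y, z in rad, then the closure, from 0 (fully open) to 1 (shut). A call has 1 to 12 rows; each row shifts and turns the commanded pose from where the row before left it, along the tool's axes as they then stand; what a row does not reach is not made up. A row lasts 1/10 s, in which the tool goes at most 50 mm and 8.59 degrees, less where a joint would pass 70% of its speed; a pose out of reach is approached as far as the arm can. A call with a gripper value outside its range is refused whole. The fingers move at their own pace and stop on an object; the grip force is fixed at half the most. Time passes only in rows, so rows that do not move let the fingers close. It gives the time, the measured TCP pose, the force and the opening at its end, in the units of the state.
- read_state(): the state, without advancing time (a new reading comes with each control period).
- grab_frame(name): name is "side" or "top" or "wrist"; returns (picture, depth): 384x512x3 uint8, blue, green, red; 384x512 float32, m along the optical axis (not along the pixel's ray), 0 where there is no reading.
- camera_model(name): a dict with "mtx" (3x3 intrinsics, pixels), "R" (3x3) and "t" (3): a world point X has camera coordinates R X + t. Camera axes: x right, y down, z forward; pixel columns grow to the right and rows downward; lengths in m; the calibration is good to about 2 mm. The wrist camera is an equidistant fisheye: a pixel r from the principal point sees the ray r / f radians off the axis. A picture is of the moment at which its call begins: read the wrist's pose just before it. camera_model takes no time and is no camera call; for the wrist camera it gives the pose at the moment of the call.
- sign_off(): hands the job in, once; it reports no verdict.
The state is a dict: "t": time; "q": joint angles; "qvel": joint speeds; "tau": joint torques, N m; "tcp_pos": TCP position; "orientation": TCP orientation; "contact_force": force on the tool from outside, world axes, zero at the start; "wrist_torque": the same for the moment, N m; "gripper_width": finger opening in m.
Only numpy, scipy, OpenCV 4.12 (cv2) and the standard library are available. Lean on these libraries where they do the work, as an engineer would, in place of code of your own. Each camera call takes 0.05 s, during which the arm holds its last target. There are 200 camera calls.

## Task

On the hydraulic hand-valve bank of this welding table, find the lever with the round ball knob and push it away from the robot, past the stiff detent, until it snaps into its float notch and stays there by itself. Leave the two other levers (crossbar grip and straight sleeve grip) where they are, and let go of the lever at the end.

Things in the scene. Friction and masses are not known exactly. Their poses are not given: they have to be found in the camera images.
- ball_lever (a joint): ball-knob lever's hinge, rad: 0 leans 0.40 towards the robot, 0.40 is upright, grows away from the robot. Starts at 0.02-0.30; friction (1-2 N) holds it up to 0.38. Then the detent resists, most near 0.46: 8 to 12 N at the knob; let go before 0.60 it springs back. Past the crest at 0.60 it snaps by itself into the float notch (0.80-0.84, stop at 0.84) and stays. Axis level, 57 mm above table.
- ball_knob (a point): centre of the black ball knob, 40 mm diameter, on a 12 mm rod (18 mm collar below the ball), 150 mm from the hinge axis; 195 mm above the table at joint 0, 207 upright. Frame turns with the lever: z up along the rod, y along the hinge axis, x the way to push. The bank is turned up to 0.25 rad; its 3 levers stand in any order 110 mm apart on grey blocks on a 12 mm steel plate.
- bar_grip (a point): a lever NOT to be moved: centre of its black crossbar, 64 mm long along y, 18 mm thick, 130 mm from its hinge; same frame directions, same hinge line and kind of valve. Each lever's foot has its detent hump and brass roller on the +y side, within 75 mm of the hinge axis.
- sleeve_grip (a point): a lever NOT to be moved: centre of its black straight sleeve grip, 24 mm diameter, 60 mm long along the rod, 115 mm from its hinge; same frame directions, same hinge line and kind of valve.

How it is judged:
By the outcome, as a careful person would: the job done as asked, in the order asked, and still so for the second after the job is handed in, with the robot touching nothing.
It also fails if it takes over 29 s, if anything falls off the work surface, if the arm or the gripper's body presses on something with over 40 N, if the wrist force passes 120 N, or if a joint passes its speed limit or range.

## Working session

There is one attempt and no reset: what is moved stays moved. The work goes in short steps, Python scripts to look and compute and a tool call to move; the robot and the scene stay as the last step left them, time stands still between calls to the robot, and variables do not carry over. Pictures are saved under pics/ and viewed, about 8 in all and at most 12, crops included, and the job is handed in when it is done.

Besides the shell and the picture viewer there is one more tool, called after "Request:" by a JSON object that holds its "fn" and its "kwargs", one argument or row to a line. servo_tool: Moves the arm, as the interface text tells. Its arguments: {"type":"object","properties":{"increments":{"type":"array"}},"required":["increments"]}

```bash
mkdir -p pics
python3 - <<'E'
from cell import *
import cv2,numpy as np
s=read_state();print(s['t'],s['tcp_pos'],s['orientation'],s['gripper_width'])
for n in("side","top"):
    p,d=grab_frame(n);cv2.imwrite(f"pics/{n}0.png",p);np.save(f"pics/{n}0.npy",d);m=camera_model(n);print(n,m)
E
```

```text
0.0 [0.21393227 0.50637016 0.23064422] [ 0.69348363 -0.14058391  0.14024039 -0.69256714] 0.0854232784535095
side {'mtx': array([[406.38580904,   0.        , 255.11610192],
       [  0.        , 406.38580904, 189.95247332],
       [  0.        ,   0.        ,   1.        ]]), 'R': array([[ 0.72542847, -0.68819591,  0.01182941],
       [-0.46213723, -0.49973224, -0.73259598],
       [ 0.51008109,  0.52597917, -0.68056094]]), 't': array([-0.35695862,  0.36783559,  0.53621633])}
top {'mtx': array([[394.71367848,   0.        , 255.21568068],
       [  0.        , 394.71367848, 187.58862726],
       [  0.        ,   0.        ,   1.        ]]), 'R': array([[-0.01941915, -0.99846627,  0.05184601],
       [-0.98811355,  0.01125692, -0.15331306],
       [ 0.15249429, -0.05420695, -0.98681665]]), 't': array([0.0287072 , 0.54227068, 0.72253466])}
```

View pics/side0.png

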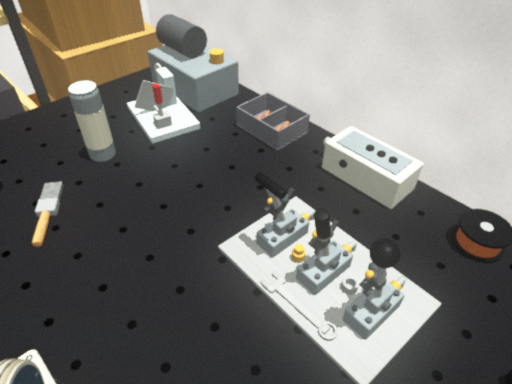

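View pics/top0.png

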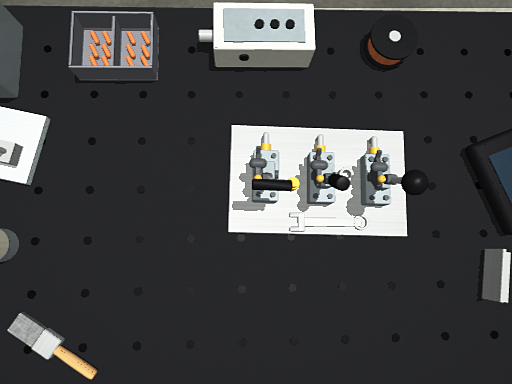

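The side view shows the ball knob at about (385,253), the sleeve at (323,225) and the crossbar at (275,187). In the top view they are at (415,182), (339,181) and (275,184). The ball lever is the rightmost one (lowest y).

```bash
cat > h.py <<'E'
from cell import *
import cv2,numpy as np
def cloud(n,d):
    m=camera_model(n);K=m['mtx'];v,u=np.mgrid[:384,:512]
    P=np.stack([(u-K[0,2])/K[0,0]*d,(v-K[1,2])/K[1,1]*d,d],-1)
    return (P-m['t'])@m['R']
def sphere(P,r=.020):
    from scipy.optimize import least_squares
    return least_squares(lambda c:np.linalg.norm(P-c,axis=1)-r,P.mean(0)-[0,0,.01],loss='soft_l1',f_scale=.002)
E
python3 - <<'E'
from h import *
for n,(bu,bv) in {"side":(385,253),"top":(415,182)}.items():
    p=cv2.imread(f"pics/{n}0.png");d=np.load(f"pics/{n}0.npy");X=cloud(n,d)
    ok=(d>0)&(np.hypot(*(np.mgrid[:384,:512]-np.array([bv,bu])[:,None,None]))<11)&(p.max(2)<70)&(X[...,2]>.15)
    r=sphere(X[ok]);print(n,'ball',r.x.round(4),ok.sum(),np.abs(r.fun).mean())
    b=(X[...,0]>.3)&(X[...,0]<.75)&(X[...,2]>.15)&(X[...,2]<.23)
    k,l,st,c=cv2.connectedComponentsWithStats((b&(p.max(2)<90)).astype(np.uint8))
    for i in range(1,k):
        if st[i,4]>30: print(n,c[i].round(),st[i,4],X[l==i].min(0).round(3),X[l==i].max(0).round(3),X[l==i].mean(0).round(3))
    pl=((p.min(2)>150)&(abs(X[...,2]-.012)<.012)).astype(np.uint8)
    k,l,st,c=cv2.connectedComponentsWithStats(pl);i=1+st[1:,4].argmax()
    R=cv2.minAreaRect((X[l==i][:,:2]*1000).astype(np.float32));print('plate',R)
    # grey blocks: height 25..60mm
E
```

```text
side ball [ 0.5253 -0.2169  0.203 ] 348 0.0006875317695940866
side [10. 12.] 286 [0.483 1.076 0.15 ] [0.511 1.117 0.222] [0.495 1.088 0.187]
side [271. 185.] 382 [ 0.516 -0.03   0.151] [0.537 0.034 0.191] [ 0.523 -0.001  0.185]
side [322. 221.] 366 [ 0.514 -0.12   0.15 ] [ 0.542 -0.097  0.2  ] [ 0.525 -0.112  0.182]
side [385. 253.] 712 [ 0.504 -0.237  0.165] [ 0.54  -0.199  0.224] [ 0.517 -0.22   0.213]
plate ((562.7781372070312, -105.09585571289062), (367.6557922363281, 220.4368133544922), 87.76228332519531)
top ball [ 0.5235 -0.2185  0.2036] 362 0.0007014770217011909
top [414. 182.] 565 [ 0.504 -0.235  0.153] [ 0.542 -0.198  0.226] [ 0.522 -0.213  0.215]
top [339. 182.] 260 [ 0.514 -0.118  0.151] [ 0.547 -0.096  0.201] [ 0.528 -0.104  0.188]
top [272. 184.] 435 [ 0.516 -0.029  0.18 ] [0.534 0.033 0.193] [0.525 0.003 0.188]
plate ((563.3353881835938, -109.42037963867188), (360.58673095703125, 221.46884155273438), 87.58953857421875)
```

Run:
```python
from h import *
from scipy.spatial.transform import Rotation as R
for n in("side","top"):
    X=cloud(n,np.load(f"pics/{n}0.npy"));d=np.load(f"pics/{n}0.npy")
    b=((d>0)&(X[...,2]>.08)&(X[...,0]<.75)&(abs(X[...,1])<.8)&(X[...,2]<.6)).astype(np.uint8)
    k,l,st,c=cv2.connectedComponentsWithStats(b)
    for i in range(1,k):
        if st[i,4]>15: print(n,c[i].round(),X[l==i].min(0).round(3),X[l==i].max(0).round(3))
s=read_state();T=R.from_quat(s['orientation']).as_matrix();print(T.round(3))
# bank push dir yaw -0.04; tool y down, options for tool z along bank x or y
f=np.array([np.cos(.04),-np.sin(.04),0]);
for z in (f,-f,np.cross([0,0,1],f),-np.cross([0,0,1],f)):
    y=np.array([0,0,-1.]);G=np.stack([np.cross(y,z),y,z],1)
    print('goal z',z.round(2),'rotvec tool',R.from_matrix(T.T@G).as_rotvec().round(3))
g=np.array([.44,-.2145,.231])-s['tcp_pos'];print(g, 'tool',T.T@g*1000)
```

```text
side [166.  76.] [0.606 0.485 0.08 ] [0.75  0.738 0.136]
side [ 89. 107.] [0.41  0.473 0.08 ] [0.474 0.537 0.192]
side [275. 194.] [ 0.516 -0.03   0.08 ] [0.61  0.034 0.191]
side [323. 230.] [ 0.514 -0.12   0.08 ] [ 0.607 -0.085  0.2  ]
side [380. 263.] [ 0.504 -0.237  0.08 ] [ 0.573 -0.185  0.224]
side [ 20. 372.] [ 0.084 -0.038  0.098] [0.116 0.012 0.195]
top [267. 176.] [ 0.516 -0.03   0.081] [0.607 0.034 0.193]
top [327. 174.] [ 0.514 -0.119  0.081] [ 0.603 -0.076  0.201]
top [398. 177.] [ 0.504 -0.235  0.08 ] [ 0.599 -0.185  0.226]
[[ 0.921 -0.001  0.389]
 [-0.389 -0.001  0.921]
 [-0.    -1.    -0.001]]
goal z [ 1.   -0.04  0.  ] rotvec tool [1.000e-03 1.211e+00 1.000e-03]
goal z [-1.    0.04 -0.  ] rotvec tool [ 1.000e-03 -1.931e+00 -1.000e-03]
goal z [ 0.04  1.   -0.  ] rotvec tool [ 0.001 -0.36  -0.   ]
goal z [-0.04 -1.    0.  ] rotvec tool [1.000e-03 2.782e+00 2.000e-03]
[ 2.26059940e-01 -7.20899264e-01  2.94170374e-04] tool [ 4.88826932e+02  3.38516943e-01 -5.76061671e+02]
```

Request:
{"fn": "servo_tool", "kwargs": {
  "increments": [
    [[0,0,0,0,-0.12,0,1],[0,0,0,0,-0.12,0,1],[0,0,0,0,-0.12,0,1],[16,0,-40,0,0,0,1],[16,0,-40,0,0,0,1],[16,0,-40,0,0,0,1],[16,0,-40,0,0,0,1],[16,0,-40,0,0,0,1],[16,0,-40,0,0,0,1],[16,0,-40,0,0,0,1],[16,0,-40,0,0,0,1],[16,0,-40,0,0,0,1]]
  ]
}}

```text
t: 1.3
tcp_pos: [0.3436, 0.1395, 0.2313]
orientation: [-0.707, 0.014, -0.014, 0.707]
contact_force: [1.7, 0.5, -0.2]
gripper_width: -0.0001
```

Request:
{"fn": "servo_tool", "kwargs": {
  "increments": [
    [[14,0,-39,0,0,0,1],[14,0,-39,0,0,0,1],[14,0,-39,0,0,0,1],[14,0,-39,0,0,0,1],[14,0,-39,0,0,0,1],[14,0,-39,0,0,0,1],[14,0,-39,0,0,0,1],[14,0,-39,0,0,0,1],[0,0,-39,0,0,0,1],[0,0,0,0,0,0,1],[0,0,0,0,0,0,1]]
  ]
}}

```text
t: 2.4
tcp_pos: [0.4412, -0.2146, 0.2306]
orientation: [-0.707, 0.015, -0.014, 0.707]
contact_force: [-0.4, -0.6, 0.2]
gripper_width: -0.0002
```

Request:
{"fn": "servo_tool", "kwargs": {
  "increments": [
    [[0,23,0,0,0,0,1],[0,23,0,0,0,0,1],[10,0,0,0,0,0,1],[10,0,0,0,0,0,1],[10,0,0,0,0,0,1],[0,0,0,0,0,0,1]]
  ]
}}

```text
t: 3.0
tcp_pos: [0.4735, -0.2153, 0.1861]
orientation: [0.707, -0.013, 0.014, -0.707]
contact_force: [-0.2, -0.1, 0.2]
gripper_width: 0.0002
```

Run:
```python
from h import *
a,_=grab_frame("side");b,_=grab_frame("top")
f=lambda p,u,v:cv2.resize(p[v-75:v+75,u-100:u+100],(400,300),interpolation=cv2.INTER_CUBIC)
cv2.imwrite("pics/c1.png",np.hstack([f(a,370,250),f(b,400,200)]))
```

```text
(no output)
```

View pics/c1.png

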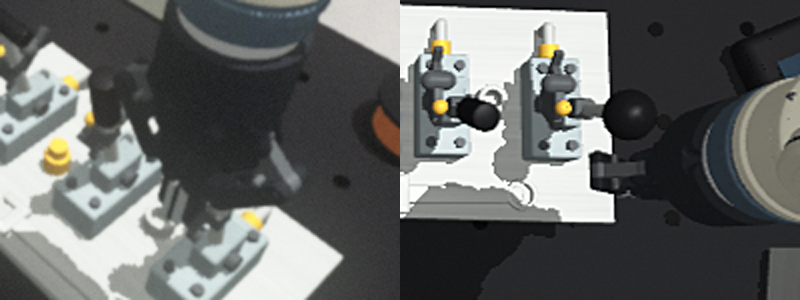

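The crops show the closed fingers just behind the ball, which is at (630,115) in the top crop. There is clear space to the sleeve lever at (480,110).

Request:
{"fn": "servo_tool", "kwargs": {
  "increments": [
    [[8,0,0,0,0,0,1],[8,0,0,0,0,0,1],[8,0,0,0,0,0,1],[8,0,0,0,0,0,1],[0,0,0,0,0,0,1]]
  ]
}}

```text
t: 3.6
tcp_pos: [0.5046, -0.2165, 0.185]
orientation: [-0.707, 0.014, -0.014, 0.707]
contact_force: [-0.1, 0.5, -1.1]
gripper_width: -0.0002
```

Request:
{"fn": "servo_tool", "kwargs": {
  "increments": [
    [[8,0,0,0,0,0,1],[8,0,0,0,0,0,1],[8,0,0,0,0,0,1],[6,0,0,0,0,0,1],[0,0,0,0,0,0,1]]
  ]
}}

```text
t: 4.1
tcp_pos: [0.5341, -0.2177, 0.1851]
orientation: [-0.707, 0.014, -0.014, 0.707]
contact_force: [-4.0, 0.0, 2.8]
gripper_width: -0.0003
```

Request:
{"fn": "servo_tool", "kwargs": {
  "increments": [
    [[6,0,0,0,0,0,1],[6,0,0,0,0,0,1],[0,0,0,0,0,0,1]]
  ]
}}

```text
t: 4.4
tcp_pos: [0.5457, -0.2182, 0.1853]
orientation: [0.707, -0.014, 0.014, -0.707]
contact_force: [-3.4, -0.4, 2.3]
gripper_width: -0.0001
```

Request:
{"fn": "servo_tool", "kwargs": {
  "increments": [
    [[6,0,0,0,0,0,1],[6,0,0,0,0,0,1],[6,0,0,0,0,0,1],[0,0,0,0,0,0,1]]
  ]
}}

```text
t: 4.8
tcp_pos: [0.5645, -0.2189, 0.185]
orientation: [-0.707, 0.014, -0.014, 0.707]
contact_force: [0.2, -0.6, 0.3]
gripper_width: 0.0003
```

Run:
```python
from h import *
a,d=grab_frame("side");b,e=grab_frame("top");np.save("pics/t2.npy",e)
f=lambda p,u,v:cv2.resize(p[v-75:v+75,u-100:u+100],(400,300),interpolation=cv2.INTER_CUBIC)
cv2.imwrite("pics/c2.png",np.hstack([f(a,380,250),f(b,400,180)]))
```

```text
(no output)
```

View pics/c2.png

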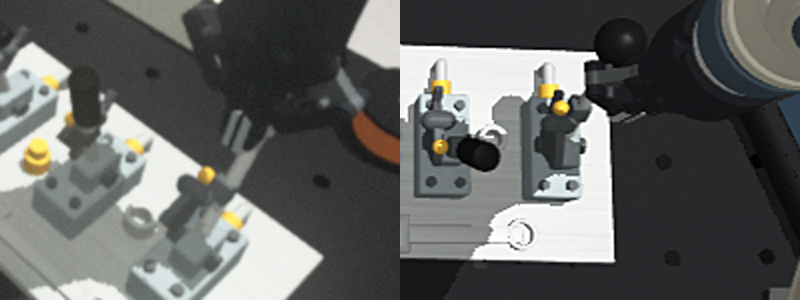

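The ball, at (620,45) in the top crop, has jumped ahead of the fingers and the force is down to zero. I'll back off and then check.

Request:
{"fn": "servo_tool", "kwargs": {
  "increments": [
    [[-15,0,0,0,0,0,1],[-25,0,0,0,0,0,1],[-30,0,0,0,0,0,1],[-40,0,0,0,0,0,1],[-40,0,0,0,0,0,1],[-30,0,0,0,0,0,1],[0,-30,0,0,0,0,1],[0,0,0,0,0,0,1],[0,0,0,0,0,0,1]]
  ]
}}

```text
t: 5.8
tcp_pos: [0.384, -0.212, 0.216]
orientation: [0.707, -0.013, 0.015, -0.706]
contact_force: [-0.7, 0.1, -0.0]
gripper_width: 0.0
```

Run:
```python
from h import *
P={}
for n in("side","top"):
    p,d=grab_frame(n);P[n]=p;X=cloud(n,d)
    b=(X[...,0]>.5)&(X[...,0]<.75)&(abs(X[...,1])<.3)&(X[...,2]>.15)&(X[...,2]<.23)
    k,l,st,c=cv2.connectedComponentsWithStats((b&(p.max(2)<90)).astype(np.uint8))
    for i in range(1,k):
        if st[i,4]>30:
            Q=X[l==i];print(n,c[i].round(),st[i,4],Q.min(0).round(3),Q.max(0).round(3))
            if Q[:,1].mean()<-.18: print('ball',sphere(Q[Q[:,2]>.185]).x.round(4))
f=lambda p,u,v:cv2.resize(p[v-75:v+75,u-100:u+100],(400,300),interpolation=cv2.INTER_CUBIC)
cv2.imwrite("pics/c3.png",np.hstack([f(P['side'],360,240),f(P['top'],360,180)]))
s=read_state();print(s['t'],s['contact_force'])
```

```text
side [271. 185.] 380 [ 0.516 -0.03   0.151] [0.537 0.034 0.191]
side [421. 223.] 616 [ 0.598 -0.241  0.177] [ 0.632 -0.202  0.215]
ball [ 0.6194 -0.2207  0.1946]
top [409. 126.] 538 [ 0.596 -0.238  0.153] [ 0.636 -0.202  0.217]
ball [ 0.6176 -0.2224  0.1952]
top [339. 182.] 261 [ 0.514 -0.118  0.15 ] [ 0.547 -0.096  0.201]
top [272. 184.] 435 [ 0.516 -0.029  0.18 ] [0.534 0.033 0.193]
5.9 [ 0.66906601  0.44602548 -0.73030271]
```

View pics/c3.png

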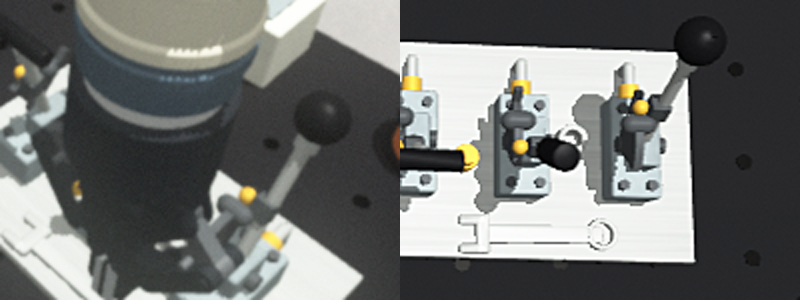

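The ball is now at (0.618, -0.221, 0.195). That is 0.82 on the joint, in the float notch. The other two grips read the same as at the start.

```bash
python3 -c "
from cell import *
print(sign_off())"
```

```text
the job is handed in; nothing more can be done
None
```

The ball-knob lever is in its float notch and staying there by itself, and the job is handed in. I pushed it from the robot side with the closed fingertips until it snapped past the detent, then backed the arm off. The job took about 6 s, and the highest contact force I read was about 5 N.

- **Ball lever:** after release, both cameras put the knob at about (0.618, -0.221, 0.195). Its height and travel correspond to about 0.82 rad on the joint, inside the 0.80–0.84 notch. The two views agreed to about 2 mm.
- **Other levers:** the crossbar read the same as at the start in both views. The sleeve grip read the same in the top view, but the arm hid it in the side view at the last check.
- **Arm:** it stands clear of the bank, with the force reading down to noise.

No check failed or disagreed.

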